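Let the hoist reel back to its stow notch

TASK

The bare spring-return hoist reel on the bench is wound up and held by its ratchet. Slide the safety guard off the pawl's thumb screw, press the screw gently (never hard against the pawl's stop) to lift the pawl so the drum turns back by itself, and let the pawl drop in time to catch the drum in the notch that leaves its crank nearest to the stow pointer. Then slide the guard fully home over the screw again, and leave everything else on the bench where it is.

Things in the scene. Friction and masses are not known exactly. Their poses are not given: they have to be found in the camera images.
- reel: White reel frame bolted to the bench: base plate 310 x 230 x 12 mm, two uprights carrying a drum with a 12-tooth steel ratchet wheel (120 mm across, at y = +45 mm) and a crank (at y = -68 mm, handle to y = -122 mm). Origin on the bench under the middle of the axle; the axle runs along the reel's y, z is up. Pawl, thumb screw and guard are on its -x side.
- drum (a joint): Turn of the drum, rad. 0: crank straight up. Positive: wound forward, crank leaning to the reel's +x (1.57: level). It starts held at 2.10. A spring pulls it back to smaller values; with the pawl lifted it turns back slowly, 0.2 to 0.35 rad/s. The pawl catches it every 0.524 rad: at about 0.01, 0.53, 1.05, 1.58, 2.10.
- pointer (a joint): Angle of the stow pointer, rad, measured like the drum's: 0 straight up, positive leaning to the reel's +x. It stands fast. When this equals the drum's value, the crank lies right along the pointer. As the drum only stops every 0.524 rad, the nearest notch can be up to 0.26 rad off.
- pointer_tip (a point): Tip of the stow pointer: a thin aluminium arm with an arrow-shaped end, beside the crank at the reel's y = -59 mm, reaching 115 mm out from the axle. It starts somewhere between straight up and steeply leaning to the reel's +x.
- crank_handle (a point): Middle of the black crank handle (20 mm thick, 50 mm long, parallel to the axle), 70 mm out from the axle on a flat steel arm; it turns with the drum.
- axle (a point): Middle of the drum's axle, 100 mm above the bench. The crank sweeps up to 80 mm from it. If the pawl drops between two notches, the drum runs back to the next one and stops there. Let back too far, it runs on to -2.2 at most; pushing the crank forward by hand (about 4 N) winds it up again, the pawl clicking over the teeth.
- pawl_pivot (a point): On the fixed frame: centre of the pawl's pivot pin, 131 mm above the bench. The pawl is a dark steel lever: a nose reaching 65 mm to the wheel, and a flat tail (16 mm wide, 8 mm thick, level when seated) reaching 68 mm to the reel's -x. Pressing the tail down lifts the nose; a light spring drops it as soon as the tail is let go.
- pawl_nose (a point): On the fixed frame: where the seated nose meets a tooth. The nose clears the teeth when the screw has been pushed down about 11 mm from its seated height; at about 14.5 mm the pawl meets a solid stop. Under load the screw takes 5 to 11 N to push until the nose is clear, then 2 to 4 N to hold. More than 18 N on screw or tail is too hard.
- screw_axis (a point): On the fixed frame: on the thumb screw's upright axis, level with the seated tail's top face, 135 mm above the bench. Steel, flat round head 16 mm across, riding with the tail. Its top stands 5 to 25 mm above this point: set by hand and NOT measured, so find it by touch or sight. With the guard open 20 mm all round is free; the guard's rail is 52 mm to -x.
- guard (a joint): Slide of the safety guard, m. 0: fully home, its steel plate (34 mm wide, underside 170 mm above the bench) covering the thumb screw; 0.060: fully open. It opens towards the reel's +y, takes about 3 N to push and stays where it is left; solid stops at both ends.
- guard_knob (a point): Centre of the top of the guard's upright round knob, 12 mm in diameter, standing 30 mm above the guard plate (plate top 175 mm, knob top 205 mm above the bench). It moves with the guard; 20 mm to the reel's -x of the screw's axis when home. Pinch it or push it sideways.
- screwdriver: Bystander: loose screwdriver 190 mm long on the bench. Leave alone.
- coupler: Bystander: loose grey plastic coupler 45 x 22 x 18 mm lying on the reel's base plate. Leave alone.
- washer: Bystander: loose steel collar 40 mm across, 8 mm high, on the reel's base plate. Leave alone.
- antenna: Bystander: loose white antenna rod about 170 mm long, 12 mm high, on the bench. Leave alone.
- jar: Bystander: small clear jar 56 mm across, 70 mm high. Leave alone.
- mug: Bystander: white mug 80 mm across, 90 mm high. Leave alone.

How it is judged:
On the way, in this order (a step that is already met when the one before it is completed fails the run):
1. the guard is slid open, off the thumb screw (value of joint guard above 0.045 m), for 0.2 s.
2. the pawl has dropped and holds the drum with the crank in the notch nearest to the pointer (angle between the z axis of crank_handle and the z axis of pointer_tip, either way round below 0.33 rad and velocity of joint drum between -0.1 and 0.1 rad/s and contact force between the arm and screw_c0 below 0.2 N), for 1 s.
At the end, for the whole second after the job is handed in: The drum is at rest, held by its pawl in the notch nearest to the pointer (crank within 0.33 rad, about 19 degrees, of the pointer; the notches are 30 degrees apart), and the guard is home over the screw (within 6 mm) (angle between the z axis of crank_handle and the z axis of pointer_tip, either way round below 0.33 rad and velocity of joint drum between -0.1 and 0.1 rad/s and value of joint guard below 0.006 m); the robot touches nothing.
It fails at once if the pawl is pressed with more than 18 N, on its screw or tail (contact force between any of the fingers, the arm and screw_c0 above 18 N or contact force between any of the fingers, the arm and pawl_c2 above 18 N).
It fails at once if a bystander is moved by more than 30 mm (distance of any of screwdriver, coupler, washer, antenna, jar, mug from where it was at the start of the episode above 0.03 m).
It also fails if it takes over 64 s, if anything falls off the work surface, if the arm or the gripper's body presses on something with over 40 N, if the wrist force passes 120 N, or if a joint passes its speed limit or range.

ROBOT

A 7-joint arm with a two-finger parallel gripper is mounted at the origin on the work surface. World frame = base frame: x ahead of the robot, y to its left, z up, the work surface at z = 0. Lengths are in m, angles in rad, forces in N, time in s.
With the tool pointing down it reaches from about 0.4 to 0.85 m from the base axis. Payload 10.4 kg.
Tool frame: the origin (TCP) lies at the very end of the fingers, on their centre line; the grasp point (between the pads) lies 19 mm behind it; z points along the fingers, y is the line along which they close (so a half turn about z gives the same grasp; the last joint's range is limited). The gripper opens to 85 mm and grips with 20 to 120 N. Pads are 22 mm wide; open, the fingers measure 114 mm over their backs; the gripper's body (76 mm by 85 mm) begins 54 mm behind the grasp point. The pads swing forward as they close: fully open they stand 13 mm farther back than shut.
Start: joints at [-1.28, 0.332, -0.065, 1.46, 0.022, 1.35, -0.088], TCP at [0.193, 0.595, 0.231] pointing down, gripper open.
Joint ranges: [-2.6, 2.6], [-0.5, 2.12], [-1.47, 1.34], [0.16, 2.42], [-1.27, 4.41], [0.06, 2.06], [-2.6, 2.6]. Speed limits (rad/s): [2.22, 2.22, 2.79, 2.79, 3.14, 3.14, 3.14].

INTERFACE

Orientations are given as a unit quaternion [x, y, z, w].
In Python, from workcell import manip gives the robot as it stands.
- The arm moves only by the shell command python3 -m jog FILE [FORCE], which reads ROWS from the file FILE. ROWS is a JSON object whose key "deltas" holds a list of rows, 1 to 20 of them, each of 7 numbers: a rotation vector rx, ry, rz in parts of the range, where 1.0 means 2 pi rad, then dx, dy, dz in shares of 80 cm (1.0 is 80 cm), then the opening from 0.0 (shut) to 1.0 (fully open); each row is the pose to reach, as a shift and turn from the pose commanded when the command began, along the tool's axes at that moment; what a row does not reach only later rows make up. A row lasts 1/8 s, in which the tool goes at most 0.0625 m and 0.188 rad, less where a joint would pass 70% of its speed; a pose out of reach is approached as far as the arm can. The fingers move at their own pace and stop on an object; FORCE is the grip in N (left out, the last holds). Time passes only in rows, so rows that do not move let the fingers close. It prints the time, the measured TCP pose, the force, the opening and the grip force at its end. A shift or turn number past 1, either way, is cut back to 1. Input that does not fit is refused with a message, and nothing moves.
- manip.get_obs(): the state, without advancing time (a new reading comes with each control period).
- manip.camera(name): name is "scene" or "top" or "wrist"; returns the picture (400x640x3 uint8, blue, green, red); there is no depth.
- manip.calibration(name): a dict with "fx", "fy", "cx", "cy" (pixels), "k1" (the pictures are not rectified: a ray, as slopes to the right and down, at radius r is drawn at 1 + k1 r^2 times it, then the intrinsics apply), "world_from_camera" (4x4, takes a point from camera to world coordinates); the wrist camera has in their place "tool_from_camera" (4x4, takes a point from camera to tool coordinates, whose origin is the TCP and whose axes are the flange's). Camera axes: x right, y up, looking along -z (the intrinsics and any distortion apply to the point x, -y, -z); pixel columns grow to the right and rows downward; lengths in m; the calibration is good to about 2 mm. A picture is of the moment at which its call begins: read the wrist's pose just before it. calibration takes no time and is no camera call.
- manip.hand_in(): hands the job in; it is judged then, once.
Trained networks look in the newest picture that a camera, given by its name, has taken for a name from the list of things; names that differ only in an ending like _2 or _b are one class to them, and where a whole thing is asked for, a point or a joint stands for the part that bears it (a point fixed in the world has none). Each returns a list of dicts, best first, with "confidence" (0 to 1); they miss things now and then, are a little off and sometimes report something else, mostly with a low value. They report only what shows in the picture. A call takes as long as a camera call.
- manip.outline_of(camera, thing): "mask" (400x640 bool, what is visible of it) and "bbox" ([left, top, right, bottom] in pixels, round what is visible of it).
The state is a dict: "clock": time; "joint_pos": joint angles; "joint_velocities": joint speeds; "tau": joint torques, N m; "position": TCP position; "ee_rot": TCP orientation; "ft_force": force on the tool from outside, world axes, zero at the start; "torque": the same for the moment, N m; "grip_width": opening from 0.0 (shut) to 1.0 (fully open); "grasp_force": force on a finger pad.
Only numpy, scipy, OpenCV 4.12 (cv2) and the standard library are available. Lean on these libraries where they do the work, as an engineer would, in place of code of your own. Each camera call takes 0.05 s, during which the arm holds its last target. There are 200 camera calls.

## Working session

There is one attempt and no reset: what is moved stays moved. The work goes in short steps, Python scripts to look and compute and a shell command to move; the robot and the scene stay as the last step left them, time stands still between calls to the robot, and variables do not carry over. Pictures are saved under pics/ and viewed, at most 10 in all, crops included, and the job is handed in when it is done.

```bash
ls; mkdir -p pics
python3 - <<'E'
from workcell import manip
import cv2,numpy as np
o=manip.get_obs();print({k:np.round(v,3) for k,v in o.items()})
for c in("scene","top","wrist"):
    cv2.imwrite(f"pics/{c}0.png",manip.camera(c)); K=manip.calibration(c); print(c,K)
    for t in("reel","guard","guard_knob","crank_handle","pointer_tip","pointer","drum","pawl_nose","screw_axis"):
        try:
            r=manip.outline_of(c,t)
            print(t,[(round(d["confidence"],2),d["bbox"]) for d in r[:2]])
        except Exception as e: print(t,e)
E
```

```text
pics
{'clock': np.float64(0.0), 'joint_pos': array([-1.28 ,  0.333, -0.065,  1.461,  0.022,  1.35 , -0.088]), 'joint_velocities': array([-0.001, -0.002, -0.001,  0.   ,  0.001,  0.001,  0.001]), 'tau': array([-0.0000e+00, -6.2545e+01,  4.9000e-02, -3.9160e+01,  1.6000e-02,
        1.0000e-02, -0.0000e+00]), 'position': array([0.193, 0.594, 0.231]), 'ee_rot': array([ 0.156,  0.988, -0.001, -0.   ]), 'ft_force': array([-1.126,  0.137, -0.396]), 'torque': array([-0.009, -0.01 ,  0.021]), 'grasp_force': np.float64(0.0), 'grip_width': np.float64(1.001)}
scene {'fx': 387.7163849557325, 'fy': 387.7163849557325, 'cx': 323.086420834696, 'cy': 198.08376127734547, 'k1': -0.03290605036151682, 'world_from_camera': array([[-0.00792447, -0.80812518,  0.58895747,  1.0072131 ],
       [ 0.99982791,  0.00347634,  0.01822275, -0.13511488],
       [-0.01677368,  0.58900052,  0.80795856,  0.72210276],
       [ 0.        ,  0.        ,  0.        ,  1.        ]])}
reel [(0.67, [417.5, 209.8, 472.1, 238.0]), (0.62, [290.8, 160.2, 471.4, 307.7])]
guard [(0.62, [418.4, 208.8, 470.9, 234.8]), (0.36, [308.7, 1
[... 1250 characters left out ...]
.4])]
screw_axis [(0.83, [193.0, 85.7, 353.6, 261.0]), (0.21, [268.1, 163.8, 327.7, 261.3])]
wrist {'fx': 330.17094470033396, 'fy': 330.17094470033396, 'cx': 312.6037899273667, 'cy': 201.49929969082524, 'k1': -0.04687676907362597, 'tool_from_camera': array([[ 1.97035933e-04,  9.59000810e-01,  2.83403259e-01,
         7.25447796e-02],
       [ 9.99999894e-01, -3.07218554e-04,  3.44339478e-04,
         5.50322848e-04],
       [ 4.17288578e-04,  2.83403161e-01, -9.59000769e-01,
        -1.43112787e-01],
       [ 0.00000000e+00,  0.00000000e+00,  0.00000000e+00,
         1.00000000e+00]])}
reel []
guard []
guard_knob []
crank_handle []
pointer_tip []
pointer []
drum []
pawl_nose []
screw_axis []
```

Run:
```python
import cv2
a=cv2.imread("pics/top0.png");cv2.imwrite("pics/top0c.png",cv2.resize(a[75:275,170:420],None,fx=3,fy=3,interpolation=cv2.INTER_CUBIC))
a=cv2.imread("pics/scene0.png");cv2.imwrite("pics/scene0c.png",cv2.resize(a[140:320,270:510],None,fx=3.3,fy=3.3,interpolation=cv2.INTER_CUBIC))
```

```text
(no output)
```

View pics/top0c.png

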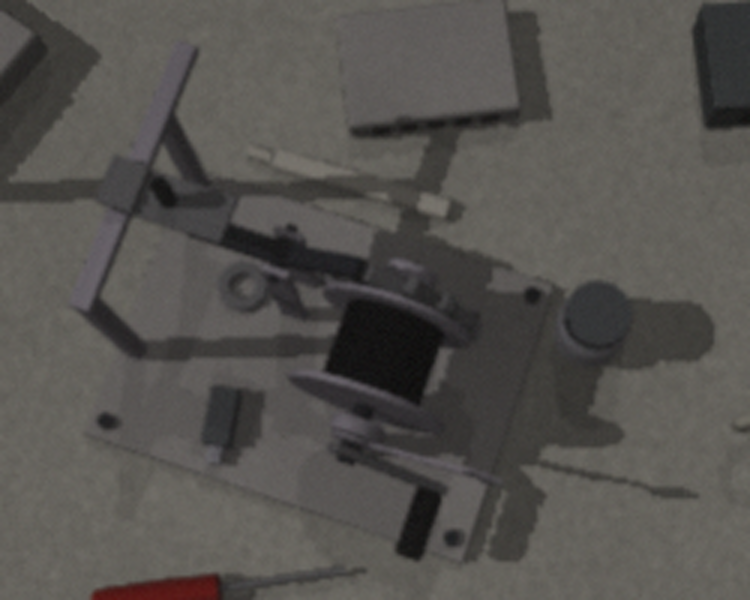

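View pics/scene0c.png

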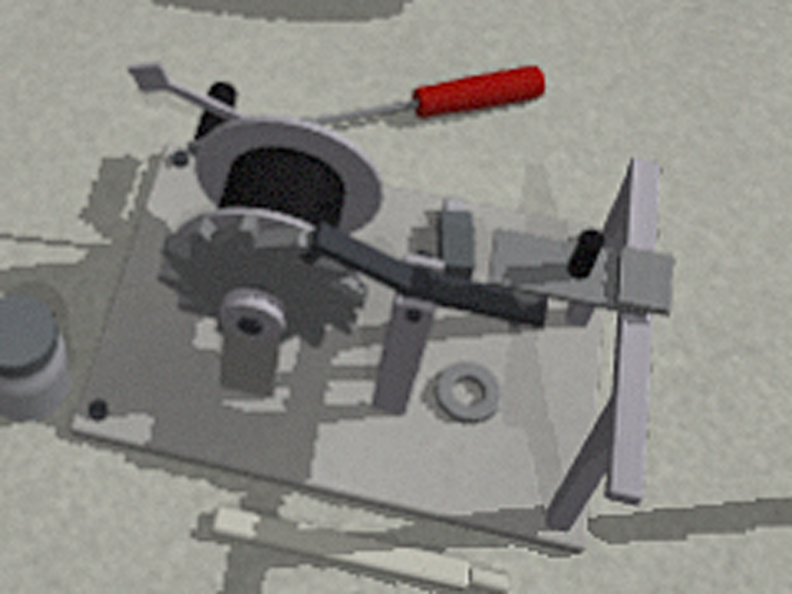

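```bash
cat > h.py <<'E'
from workcell import manip
import numpy as np,cv2
from scipy.optimize import least_squares
from scipy.spatial.transform import Rotation as R
def proj(cam,P,T=None):
    K=manip.calibration(cam); T=K["world_from_camera"] if T is None else T
    p=(np.atleast_2d(P)-T[:3,3])@T[:3,:3]; s=np.c_[p[:,0]/-p[:,2],-p[:,1]/-p[:,2]]
    s=s*(1+K["k1"]*(s**2).sum(1,keepdims=True)); return s*[K["fx"],K["fy"]]+[K["cx"],K["cy"]]
def wristT():
    o=manip.get_obs();T=np.eye(4);T[:3,:3]=R.from_quat(o["ee_rot"]).as_matrix();T[:3,3]=o["position"]
    return T@manip.calibration("wrist")["tool_from_camera"]
def W(pose,p):
    c,s=np.cos(pose[2]),np.sin(pose[2]); p=np.atleast_2d(p)
    return np.c_[pose[0]+c*p[:,0]-s*p[:,1],pose[1]+s*p[:,0]+c*p[:,1],p[:,2]]
E
cat > fit.py <<'E'
from h import *
t=lambda x,y:(x/3+170,y/3+75); s=lambda x,y:(x/3.3+270,y/3.3+140)
obs=[("top",t(85,430)),("top",t(468,558)),("top",t(553,288)),("scene",s(72,428)),("scene",s(582,546)),
 ("top",t(158,183)),("scene",s(593,237)),("top",t(417,522)),("top",t(497,481)),("scene",s(133,68)),("scene",s(250,324)),("scene",s(413,315))]
def model(q):
    a=q[4];d=2.10
    P=[(-.155,-.115,.012),(.155,-.115,.012),(.155,.115,.012),(.155,.115,.012),(-.155,.115,.012),
     (q[3]-.02,.045,.205),(q[3]-.02,.045,.205),(.07*np.sin(d),-.097,.1+.07*np.cos(d)),(.115*np.sin(a),-.059,.1+.115*np.cos(a)),(.115*np.sin(a),-.059,.1+.115*np.cos(a)),
     (0,q[5],.1),(q[6],.053,.131)]
    return W(q,np.array(P))
def f(q):
    P=model(q); return np.concatenate([proj(c,p)[0]-z for (c,z),p in zip(obs,P)])
r=least_squares(f,[.45,.0,-1.83,-.12,.9,.06,-.07],loss="soft_l1")
print(np.round(r.x,4)); print(np.round(f(r.x).reshape(-1,2),1).tolist())
np.save("fit.npy",r.x)
q=r.x
for n,p in dict(screw=(q[3],.045,.135),knob=(q[3]-.02,.045,.205),knobopen=(q[3]-.02,.105,.205)).items(): print(n,W(q,p).round(4))
E
python3 fit.py
```

```text
[ 0.5884 -0.0416 -1.8086 -0.0925  1.3581  0.0593 -0.0354]
[[1.6, 3.3], [2.0, 2.7], [3.3, -0.9], [-3.4, -1.5], [-1.1, -2.2], [0.9, -0.7], [0.4, 0.1], [-19.6, -8.3], [-17.9, -7.5], [18.8, 10.6], [27.7, 0.2], [0.2, -4.9]]
screw [[0.6539 0.0377 0.135 ]]
knob [[0.6586 0.0571 0.205 ]]
knobopen [[0.717 0.043 0.205]]
```

```bash
sed -i 's/return W(q,np.array(P))/P=np.array(P);P[:5,0]+=q[7];return W(q,P)/; s/.06,-.07\]/.06,-.07,-.03]/' fit.py; python3 fit.py
```

```text
Traceback (most recent call last):
  File "fit.py", line 13, in <module>
    r=least_squares(f,[.45,.0,-1.83,-.12,.9,.06,-.07,-.03],loss="soft_l1")
  File "fit.py", line 12, in f
    P=model(q); return np.concatenate([proj(c,p)[0]-z for (c,z),p in zip(obs,P)])
                                       ~~~~^^^^^
  File "h.py", line 6, in proj
    K=manip.calibration(cam); T=K["world_from_camera"] if T is None else T
ValueError: time passes only in moves, steps and waits
```

```bash
sed -i 's/    K=manip.calibration(cam); T=/    K=CAL[cam]; T=/; s/^def proj/CAL={c:manip.calibration(c) for c in ("scene","top","wrist")}\ndef proj/; s/manip.calibration("wrist")\[/CAL["wrist"][/' h.py; python3 fit.py
```

```text
[ 0.5766 -0.0871 -1.825  -0.1402  1.1787  0.0716 -0.0834 -0.0529]
[[-1.1, 1.2], [-1.6, 2.7], [1.4, -0.5], [-1.1, -2.1], [0.9, -0.5], [1.3, -1.5], [0.3, 1.0], [0.2, -1.0], [0.9, -1.5], [-0.4, -0.3], [0.8, 0.2], [0.2, -4.6]]
screw [[0.6554 0.0373 0.135 ]]
knob [[0.6604 0.0566 0.205 ]]
knobopen [[0.7185 0.0415 0.205 ]]
```

Careful with the scale: shifts go in shares of 80 cm and turns go in shares of 2 pi rad. That gives: -0.61 m is -0.7625, -0.367 m is -0.4588, 1.512 rad is 0.2406.

```bash
echo '{"deltas": [[0,0,0.0318,-0.0625,-0.0375,-0.025,0.6],[0,0,0.2406,-0.7625,-0.4588,-0.0375,0.5],[0,0,0.2406,-0.7625,-0.4588,-0.0375,0.5],[0,0,0.2406,-0.7625,-0.4588,-0.0375,0.5],[0,0,0.2406,-0.7625,-0.4588,-0.0375,0.5],[0,0,0.2406,-0.7625,-0.4588,-0.0375,0.5],[0,0,0.2406,-0.7625,-0.4588,-0.0375,0.5],[0,0,0.2406,-0.7625,-0.4588,-0.0375,0.5],[0,0,0.2406,-0.7625,-0.4588,-0.0375,0.5],[0,0,0.2406,-0.7625,-0.4588,-0.0375,0.5],[0,0,0.2406,-0.7625,-0.4588,-0.0375,0.5],[0,0,0.2406,-0.7625,-0.4588,-0.0375,0.5],[0,0,0.2406,-0.7625,-0.4588,-0.0375,0.5],[0,0,0.2406,-0.7625,-0.4588,-0.0375,0.5],[0,0,0.2406,-0.7625,-0.4588,-0.0375,0.5],[0,0,0.2406,-0.7625,-0.4588,-0.0375,0.5]]}' > path.dat && python3 -m jog path.dat 20
cat > wr.py <<'E'
from h import *
import sys
T=wristT();im=manip.camera("wrist");q=np.load("fit.npy");g=float(sys.argv[2])
for p in [(q[3]-.02,.045+g,.205),(q[3]-.02,.045+g,.175),(q[3],.045,.135),(q[3],.045,.150)]:
    z=proj("wrist",W(q,p)[0],T)[0];print(z.round(1));cv2.circle(im,tuple(int(v) for v in z),2,(0,0,255),-1)
o=manip.get_obs();print(o["position"].round(4),(R.from_quat(o["ee_rot"]).as_matrix()).round(3).tolist(),o["joint_pos"].round(2),o["ft_force"].round(2))
cv2.imwrite(f"pics/{sys.argv[1]}.png",im)
E
python3 wr.py w1 0
```

```text
clock: 3.5
position: [0.6595, 0.0583, 0.2616]
ee_rot: [0.791, 0.612, 0.0, -0.0]
ft_force: [0.5, -0.1, -0.2]
grip_width: 0.498
grasp_force: 0.0
[315.2 223.9]
[314.9 209.6]
[314.6 217.4]
[314.7 223.4]
[0.6596 0.058  0.2615] [[0.251, 0.968, 0.0], [0.968, -0.251, 0.001], [0.001, 0.0, -1.0]] [-0.51  0.43  0.51  1.33 -0.21  1.43 -0.27] [-0.07 -0.15 -0.18]
```

View pics/w1.png

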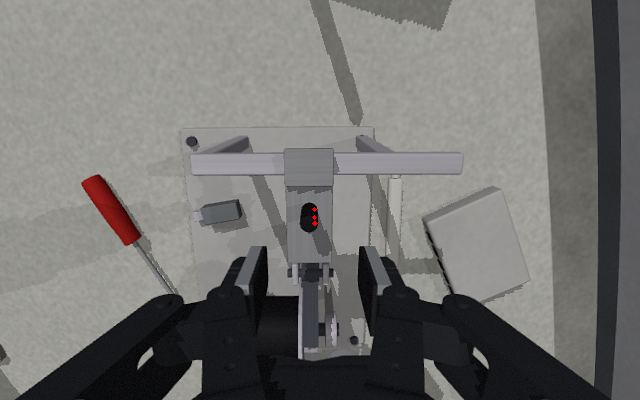

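Scaled: 0.0815 m is 0.1019, -0.003 m is -0.0038.

```bash
echo '{"deltas": [[0,0,0,0,-0.0038,0.05,0.5],[0,0,0,0,-0.0038,0.1019,0.5],[0,0,0,0,-0.0038,0.1019,0.3],[0,0,0,0,-0.0038,0.1019,0],[0,0,0,0,-0.0038,0.1019,0],[0,0,0,0,-0.0038,0.1019,0],[0,0,0,0,-0.0038,0.1019,0]]}' > path.dat && python3 -m jog path.dat 20
```

```text
clock: 4.42
position: [0.6569, 0.0581, 0.1804]
ee_rot: [0.791, 0.612, 0.0, -0.0]
ft_force: [-2.9, 0.2, 1.5]
grip_width: 0.129
grasp_force: 20.7
```

Gripped (11 mm). Slide open along tool +y.

Scaled: 0.057 m is 0.0713, 0.045 m is 0.0563.

```bash
echo '{"deltas": [[0,0,0,0,0.0188,0,0],[0,0,0,0,0.0375,0,0],[0,0,0,0,0.0563,0,0],[0,0,0,0,0.0713,0,0],[0,0,0,0,0.0713,0,0],[0,0,0,0,0.0713,0,0],[0,0,0,0,0.0713,0,0]]}' > path.dat && python3 -m jog path.dat 20
```

```text
clock: 5.3
position: [0.7123, 0.044, 0.1804]
ee_rot: [0.791, 0.612, 0.001, 0.0]
ft_force: [2.9, 2.8, 3.0]
grip_width: 0.128
grasp_force: 20.9
```

Scaled: -0.06 m is -0.075, -0.057 m is -0.0713.

```bash
echo '{"deltas": [[0,0,0,0,0,0,0.4],[0,0,0,0,0,0,0.4],[0,0,0,0,0,0,0.4],[0,0,0,0,0,-0.0563,0.4],[0,0,0,0,-0.0375,-0.075,0.4],[0,0,0,-0.025,-0.0713,-0.075,0],[0,0,0,-0.025,-0.0713,-0.075,0],[0,0,0,-0.025,-0.0713,-0.075,0],[0,0,0,-0.025,-0.0713,-0.075,0]]}' > path.dat && python3 -m jog path.dat 20
python3 wr.py w2 0.057
python3 - <<'E'
import cv2
a=cv2.imread("pics/w2.png");cv2.imwrite("pics/w2c.png",cv2.resize(a[120:320,200:460],None,fx=3,fy=3,interpolation=cv2.INTER_CUBIC))
E
```

```text
clock: 6.42
position: [0.6523, 0.039, 0.2394]
ee_rot: [0.791, 0.612, -0.0, -0.0]
ft_force: [-0.5, 0.2, 0.6]
grip_width: 0.003
grasp_force: 0.0
[420.3 203.2]
[406.  189.9]
[317.5 201.8]
[317.8 207.6]
[0.6523 0.0389 0.2394] [[0.252, 0.968, -0.0], [0.968, -0.252, -0.0], [-0.0, -0.0, -1.0]] [-0.5   0.42  0.51  1.39 -0.2   1.39 -0.24] [ 0.74 -1.16 -0.35]
```

View pics/w2c.png

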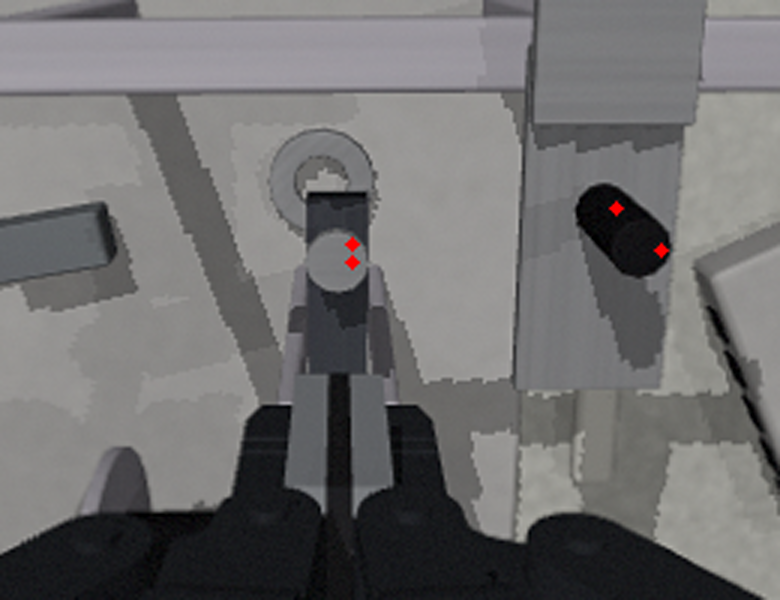

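Scaled: 0.076 m is 0.095, 0.05 m is 0.0625.

```bash
echo '{"deltas": [[0,0,0,-0.0031,0,0.0625,0],[0,0,0,-0.0031,0,0.095,0],[0,0,0,-0.0031,0,0.095,0],[0,0,0,-0.0031,0,0.095,0]]}' > path.dat && python3 -m jog path.dat; for i in 1; do echo '{"deltas": [[0,0,0,0,0,0.005,0],[0,0,0,0,0,0.005,0]]}' > path.dat && python3 -m jog path.dat | sed -n '2p;4p'; done; echo '{"deltas": [[0,0,0,0,0,0.005,0],[0,0,0,0,0,0.005,0]]}' > path.dat && python3 -m jog path.dat| sed -n '2p;4p'
```

```text
clock: 6.98
position: [0.6521, 0.0361, 0.1651]
ee_rot: [0.791, 0.611, 0.001, 0.0]
ft_force: [0.6, -0.4, -0.1]
grip_width: 0.001
grasp_force: 0.0
position: [0.6515, 0.0362, 0.1602]
ft_force: [-1.1, 0.8, 0.6]
position: [0.6511, 0.0362, 0.1555]
ft_force: [-0.4, -0.4, -0.5]
```

Scaled: 0.004 m is 0.005.

```bash
echo '{"deltas": [[0,0,0,0,0,0.005,0],[0,0,0,0,0,0.005,0]]}' > path.dat && python3 -m jog path.dat | sed -n '2p;4p'; echo '{"deltas": [[0,0,0,0,0,0.0025,0],[0,0,0,0,0,0.0025,0]]}' > path.dat && python3 -m jog path.dat| sed -n '2p;4p'; echo '{"deltas": [[0,0,0,0,0,0.0025,0],[0,0,0,0,0,0.0025,0]]}' > path.dat && python3 -m jog path.dat| sed -n '2p;4p'
```

```text
position: [0.651, 0.0361, 0.1514]
ft_force: [-0.8, 0.2, -0.5]
position: [0.6513, 0.0361, 0.1498]
ft_force: [0.2, -0.9, -0.1]
position: [0.6515, 0.0364, 0.1486]
ft_force: [-1.4, -0.0, 6.1]
```

```bash
cat > ang.py <<'E'
from h import *
q=np.load("fit.npy")
def score(im,a):
    P=[(r*np.sin(a),y,.1+r*np.cos(a)) for r in(.066,.070,.074) for y in np.linspace(-.118,-.078,9)]
    z=proj("top",W(q,P)); return cv2.remap(im,z[:,:1].astype(np.float32),z[:,1:].astype(np.float32),1).mean()
def meas():
    im=cv2.cvtColor(manip.camera("top"),6); A=np.arange(-.5,2.4,.02); s=np.array([score(im,a) for a in A])
    k=np.flatnonzero(s<s.min()+4); return A[k].mean().round(3),s.min().round(1),np.sort(s)[len(s)//2].round(1),(A[k].min().round(2),A[k].max().round(2))
if __name__=="__main__": print("drum",*meas(),"t",round(float(manip.get_obs()["clock"]),2))
E
python3 ang.py; echo '{"deltas": [[0,0,0,0,0,0.0025,0],[0,0,0,0,0,0.005,0],[0,0,0,0,0,0.005,0]]}' > path.dat && python3 -m jog path.dat| sed -n '2p;4p'
```

```text
drum 1.75 28.5 71.3 (np.float64(1.1), np.float64(2.2)) t 8.28
position: [0.6519, 0.0373, 0.1451]
ft_force: [-1.8, 1.9, 7.5]
```

Run:
```python
from ang import *
im=manip.camera("top");g=cv2.cvtColor(im,6);A=np.arange(0,2.4,.1);print([(round(a,1),int(score(g,a))) for a in A])
s=manip.camera("scene")
cv2.imwrite("pics/both.png",np.hstack([cv2.resize(im[90:290,230:365],None,fx=2.9,fy=2.9),cv2.resize(s[130:330,280:415],None,fx=2.9,fy=2.9)]))
```

```text
[(np.float64(0.0), 100), (np.float64(0.1), 94), (np.float64(0.2), 95), (np.float64(0.3), 97), (np.float64(0.4), 97), (np.float64(0.5), 97), (np.float64(0.6), 97), (np.float64(0.7), 97), (np.float64(0.8), 96), (np.float64(0.9), 67), (np.float64(1.0), 39), (np.float64(1.1), 32), (np.float64(1.2), 31), (np.float64(1.3), 36), (np.float64(1.4), 47), (np.float64(1.5), 54), (np.float64(1.6), 56), (np.float64(1.7), 54), (np.float64(1.8), 47), (np.float64(1.9), 36), (np.float64(2.0), 28), (np.float64(2.1), 28), (np.float64(2.2), 30), (np.float64(2.3), 49)]
```

View pics/both.png

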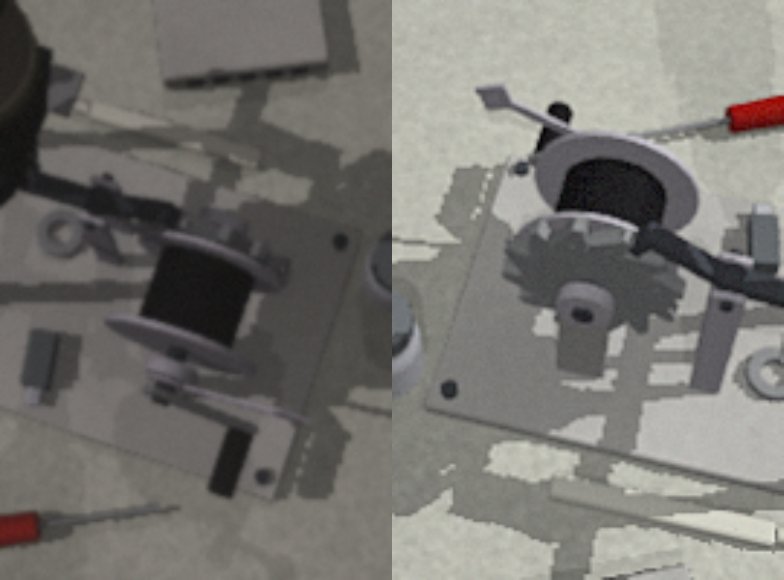

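```bash
python3 - <<'E'
s=open('ang.py').read()
s=s.replace('''z=proj("top",W(q,P)); return cv2.remap(im,z[:,:1].astype(np.float32),z[:,1:].astype(np.float32),1).mean()''','''return sum(cv2.remap(im[c],*[z[:,i:i+1].astype(np.float32) for i in(0,1)],1).mean() for c in im for z in [proj(c,W(q,P))])''')
s=s.replace('im=cv2.cvtColor(manip.camera("top"),6)','im={c:cv2.cvtColor(manip.camera(c),6) for c in("top","scene")}')
open('ang.py','w').write(s)
E
python3 ang.py; echo '{"deltas": [[0,0,0,0,0,0.0025,0],[0,0,0,0,0,0.0038,0],[0,0,0,0,0,0.0038,0]]}' > path.dat && python3 -m jog path.dat| sed -n '2p;4p';python3 ang.py
```

```text
drum 1.98 86.3 240.7 (np.float64(1.96), np.float64(2.0)) t 8.85
position: [0.652, 0.0379, 0.1421]
ft_force: [-1.2, 3.1, 8.0]
drum 1.98 86.3 241.3 (np.float64(1.96), np.float64(2.0)) t 9.32
```

```bash
echo '{"deltas": [[0,0,0,0,0,0.0025,0],[0,0,0,0,0,0.0038,0]]}' > path.dat && python3 -m jog path.dat| sed -n '2p;4p';echo '{"deltas": [[0,0,0,0,0,0.0013,0],[0,0,0,0,0,0.0013,0]]}' > path.dat && python3 -m jog path.dat| sed -n '2p;4p';python3 ang.py
```

```text
position: [0.6518, 0.0373, 0.1385]
ft_force: [1.3, 3.8, 3.3]
position: [0.6515, 0.0363, 0.1369]
ft_force: [1.3, 2.3, 3.5]
drum 1.87 81.0 265.0 (np.float64(1.84), np.float64(1.9)) t 9.93
```

```bash
echo '{"deltas": [[0,0,0,0,0,0,0],[0,0,0,0,0,0,0],[0,0,0,0,0,0,0],[0,0,0,0,0,0,0],[0,0,0,0,0,0,0],[0,0,0,0,0,0,0]]}' > path.dat && python3 -m jog path.dat| sed -n '2p;4p';python3 ang.py
```

```text
position: [0.6513, 0.0361, 0.1368]
ft_force: [1.5, 1.7, 3.5]
drum 1.61 82.9 273.6 (np.float64(1.56), np.float64(1.66)) t 10.78
```

```bash
echo '{"deltas": [[0,0,0,0,0,0,0],[0,0,0,0,0,0,0],[0,0,0,0,0,0,0],[0,0,0,0,0,0,0],[0,0,0,0,0,0,0]]}' > path.dat && python3 -m jog path.dat| sed -n '2p;4p';python3 ang.py
```

```text
position: [0.6513, 0.0361, 0.1368]
ft_force: [2.3, 2.4, 3.9]
drum 1.38 62.2 260.0 (np.float64(1.36), np.float64(1.4)) t 11.5
```

Scaled: -0.1 m is -0.125, -0.08 m is -0.1.

```bash
echo '{"deltas": [[0,0,0,0,0,-0.0375,0],[0,0,0,0,0,-0.075,0],[0,0,0,0,0,-0.1,0],[0,0,0,0,0,-0.125,0],[0,0,0,0,0,-0.125,0],[0,0,0,0,0,-0.125,0],[0,0,0,0,0,-0.125,0],[0,0,0,0,0,-0.125,0],[0,0,0,0,0,-0.125,0],[0,0,0,0,0,-0.125,0],[0,0,0,0,0,-0.125,0],[0,0,0,0,0,-0.125,0],[0,0,0,0,0,-0.125,0],[0,0,0,0,0,-0.125,0]]}' > path.dat && python3 -m jog path.dat| sed -n '2p;4p';python3 ang.py;echo '{"deltas": [[0,0,0,0,0,0,0],[0,0,0,0,0,0,0],[0,0,0,0,0,0,0],[0,0,0,0,0,0,0]]}' > path.dat && python3 -m jog path.dat| sed -n '2p;4p';python3 ang.py
```

```text
position: [0.6513, 0.0361, 0.2368]
ft_force: [1.1, 1.2, -0.3]
drum 1.05 64.9 173.0 (np.float64(1.02), np.float64(1.08)) t 13.35
position: [0.6513, 0.0361, 0.2368]
ft_force: [-0.4, -0.1, -0.7]
drum 1.03 62.0 182.3 (np.float64(1.0), np.float64(1.06)) t 13.95
```

Scaled: 0.057 m is 0.0713, 0.0565 m is 0.0706.

```bash
echo '{"deltas": [[0,0,0,0.0288,0.0713,0,0.4],[0,0,0,0.0288,0.0713,0,0.4],[0,0,0,0.0288,0.0713,0.0375,0.4],[0,0,0,0.0288,0.0713,0.0706,0.4],[0,0,0,0.0288,0.0713,0.0706,0.4],[0,0,0,0.0288,0.0713,0.0706,0],[0,0,0,0.0288,0.0713,0.0706,0],[0,0,0,0.0288,0.0713,0.0706,0],[0,0,0,0.0288,0.0713,0.0706,0]]}' > path.dat && python3 -m jog path.dat 20
echo '{"deltas": [[0,0,0,0,-0.0188,0,0],[0,0,0,0,-0.0375,0,0],[0,0,0,0,-0.0563,0,0],[0,0,0,0,-0.0688,0,0],[0,0,0,0,-0.0731,0,0],[0,0,0,0,-0.0731,0,0],[0,0,0,0,-0.0731,0,0]]}' > path.dat && python3 -m jog path.dat 20
```

```text
clock: 15.08
position: [0.7128, 0.0439, 0.1821]
ee_rot: [0.791, 0.611, 0.001, 0.0]
ft_force: [-3.8, -0.3, 5.7]
grip_width: 0.13
grasp_force: 21.0
clock: 15.95
position: [0.6568, 0.0582, 0.1821]
ee_rot: [0.791, 0.611, 0.001, 0.001]
ft_force: [1.3, -1.2, 8.7]
grip_width: 0.128
grasp_force: 21.3
```

Scaled: -0.003 m is -0.0038, -0.002 m is -0.0025.

```bash
echo '{"deltas": [[0,0,0,0,-0.0025,0,0],[0,0,0,0,-0.0038,0,0],[0,0,0,0,-0.0038,0,0]]}' > path.dat && python3 -m jog path.dat 20|sed -n '2p;4p'; echo '{"deltas": [[0,0,0,0,0,0,0.3],[0,0,0,0,0,0,0.4],[0,0,0,0,0,0,0.4],[0,0,0,0,0,-0.0375,0.4],[0,0,0,0,0,-0.1,0.4],[0,0,0,0,0,-0.1,0.4],[0,0,0,0,0,-0.1,0.4]]}' > path.dat && python3 -m jog path.dat; python3 wr.py w3 0; python3 ang.py
python3 - <<'E'
import cv2,numpy as np
from workcell import manip
a=cv2.imread("pics/w3.png");s=manip.camera("scene");t=manip.camera("top")
r=lambda m:cv2.resize(m,(390,290))
cv2.imwrite("pics/fin.png",np.vstack([np.hstack([r(a[120:320,180:449]),r(s[120:320,270:539])]),np.hstack([r(t[80:280,180:449]),r(t)])]))
E
```

```text
position: [0.6565, 0.0582, 0.1823]
ft_force: [17.6, -3.1, 0.2]
clock: 17.2
position: [0.6524, 0.0597, 0.2598]
ee_rot: [0.791, 0.612, -0.0, -0.0]
ft_force: [-0.3, 0.1, 0.1]
grip_width: 0.403
grasp_force: 0.0
[326.6 224.1]
[324.9 209.6]
[323.1 217.5]
[323.6 223.6]
[0.6522 0.0597 0.2591] [[0.252, 0.968, -0.002], [0.968, -0.252, -0.0], [-0.0, -0.002, -1.0]] [-0.53  0.42  0.52  1.35 -0.2   1.43 -0.28] [ 0.08 -0.06 -0.84]
drum 1.03 62.7 181.0 (np.float64(1.0), np.float64(1.06)) t 17.35
```

View pics/fin.png

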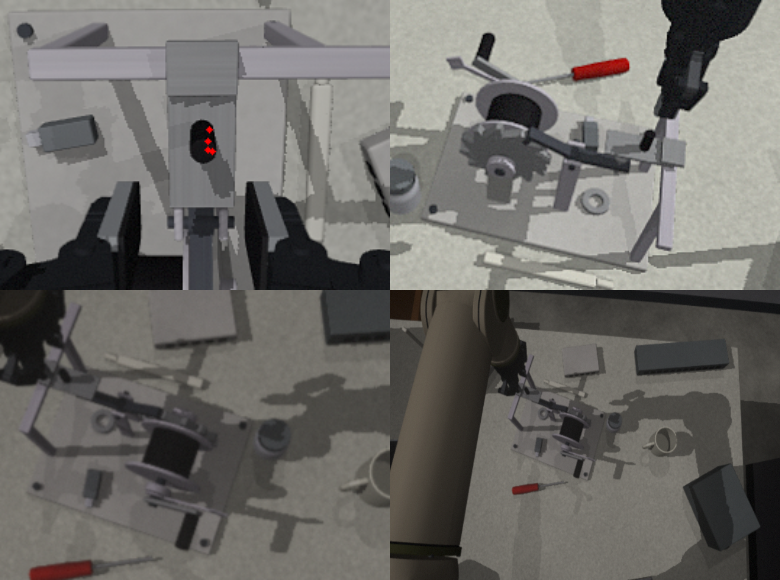

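The guard is back against its home stop over the screw. The drum is held at about 1.05 rad, next to the pointer at about 1.18. The bystanders haven't moved and the gripper is clear of everything.

```bash
python3 -c "
from workcell import manip
print(manip.hand_in())"
```

```text
the job is handed in; nothing more can be done
None
```

I handed the job in at about 17.5 s on the robot clock: the pawl holds the drum in the 1.05 rad notch nearest the pointer (about 1.18 rad), the guard is fully home over the screw, and nothing else on the bench was disturbed.

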